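# Put the torch back in its bedside drawer and shut the drawer

### The job

Put the torch away for the night: lay it flat and right down in its cradle in the open bedside drawer, lens towards the back of the drawer, and let go of it. Then push the drawer home under the shelf until its catch snaps in and it stays fully shut with the torch still in its cradle. Don't drop the torch or slam the drawer, and leave the glasses case, book, teacup and lantern where they are.

Things in the scene. Friction and masses are not known exactly. Their poses are not given: they have to be found in the camera images.
- torch: black flat-bodied hand torch on the table, 120 mm long, about 0.13 kg. Origin: middle of its length and width, on its flat underside; x points to the lens end, z up. Body 30 mm wide, 26 mm tall from x = -60 to +26 mm; wider head 44 mm wide, 34 mm tall from x = +26 to +60. Balances at x = +9 mm; grasp across the body at x = 0
- torch_lens (a point): centre of the torch's lens face, 60 mm from the torch's origin along its x, 17 mm above its underside
- drawer (a joint): how far the drawer is out, m: 0 = fully home, starts 0.185 to 0.22, end stop 0.235. About 1.2 N of rubbing plus light damping. A sprung roller catch acts over the last 20 mm: it resists, with up to about 6 N in all at 15 mm, until 8 mm from home, then snaps the drawer in and holds it at 0
- drawer_front (a point): moves with the drawer: on the outer face of its flat pine front, mid-width, 40 mm above the table. x points into the unit (the way to push), y left, z up. Front 250 mm wide, 14 mm thick, 12 to 84 mm above the table, a finger notch 70 mm wide cut in mid-top down to 66 mm; no handle. Behind it a tray 200 mm wide inside, side walls up to 74 mm, inner floor at 20 mm above the table
- cradle_seat (a point): moves with the drawer: where the torch's origin comes when seated, 78 mm behind drawer_front, 35 mm left of it, 26 mm above the table; same axes as drawer_front. Two grey felt saddles 26 mm long with cheeks 18 mm high flared at the top: at x = +43 mm slot 48 mm wide (head), at x = -43 mm slot 34 mm (body). 60 mm free between them for fingers, floor 6 mm below the seat; 4 mm play at each end
- bedside_unit: pine drawer chest with a slatted book shelf above it, fixed to the table. Origin on the table, in the plane of the shut drawer's face, mid-width; x points to the back, y left, z up. Chest 250 mm wide, 110 mm tall, from x = +14 to +340 mm. In the drawer's right half: a 22 mm high divider 57 mm right of the cradle's middle, batteries and a notebook, all lower than the cradle
- shelf_edge (a point): lower front edge of the shelf, mid-width: x = -32 mm in the unit's frame, 200 mm above the table. The shelf (270 mm wide, top at 214 mm, books on it to 236 mm) sticks out 32 mm in front of the shut drawer's face; two battens under its side edges, 109 to 125 mm from mid-width, hang 14 mm lower
- glasses_case: bystander: brown spectacle case 160 x 62 x 38 mm on the table, origin mid-underside, long side along x
- book: bystander: grey book 120 x 180 x 30 mm lying on the table, origin mid-underside
- teacup: bystander: white cup with blue spots, 96 mm wide, 68 mm tall, standing on the book, origin mid-underside
- lantern: bystander: white house-shaped lantern 108 x 95 mm, 162 mm tall with its ring, origin mid-underside
Things that resemble listed ones, but are neither listed nor needed, are in the scene too. Leave any purple look-alike of the torch alone.

How it is judged (in metres and radians):
On the way:
1. with the drawer still well open (over 0.1 m), the torch lies seated in its cradle, lens to the back, and the fingers have let go of it (x of torch in the frame of cradle_seat between -0.008 and 0.008 m and y of torch in the frame of cradle_seat between -0.006 and 0.006 m and z of torch in the frame of cradle_seat below 0.005 m and angle between torch's own z axis and vertical below 0.09 rad and x of torch_lens in the frame of cradle_seat above 0.04 m and contact force between the fingers and torch below 0.3 N and value of joint drawer above 0.1 m), for 0.3 s.
At the end, for the whole second after the job is handed in: The drawer is home in its catch (within 4 mm) and stays, with the torch at rest in its cradle, let go, lens to the back, lying flat (within 5 degrees), underside within 5 mm of the seat, within 8 mm lengthwise and 6 mm sideways (value of joint drawer below 0.004 m and x of torch in the frame of cradle_seat between -0.008 and 0.008 m and y of torch in the frame of cradle_seat between -0.006 and 0.006 m and z of torch in the frame of cradle_seat below 0.005 m and angle between torch's own z axis and vertical below 0.09 rad and x of torch_lens in the frame of cradle_seat above 0.04 m and contact force between the fingers and torch below 0.3 N and linear speed of torch below 0.02 m/s); the robot touches nothing.
It fails at once if the torch is dropped or thrown: faster than 0.6 m/s while not held (linear speed of torch above 0.6 m/s and contact force between the fingers and torch below 0.3 N).
It fails at once if the drawer is slammed: closing faster than 0.5 m/s (velocity of joint drawer below -0.5 m/s).
It fails at once if the glasses case, book, teacup or lantern is shifted more than 30 mm (distance of any of glasses_case, book, teacup, lantern from where it was at the start of the episode above 0.03 m).
It fails at once if the teacup or lantern is tipped more than 17 degrees (angle between any of teacup, lantern's own z axis and vertical above 0.3 rad).
It also fails if it takes over 72 s, if anything falls off the work surface, if the arm or the gripper's body presses on something with over 40 N, if the wrist force passes 120 N, or if a joint passes its speed limit or range.

### The arm

A 6-joint arm with a two-finger parallel gripper is mounted at the origin on the work surface. World frame = base frame: x ahead of the robot, y to its left, z up, the work surface at z = 0. Lengths are in mm, angles in rad, forces in N, time in s.
With the tool pointing down it reaches from about 275 to 750 mm from the base axis. Payload 10.2 kg.
Tool frame: the origin (TCP) lies midway between the tips of the shut fingers; the grasp point (between the pads) lies 19 mm behind it; z points along the fingers, y is the line along which they close (so a half turn about z gives the same grasp; the last joint's range is limited). The gripper opens to 85 mm and grips with 20 to 120 N. Pads are 22 mm wide; open, the fingers measure 114 mm over their backs; the gripper's body (76 mm by 85 mm) begins 54 mm behind the grasp point. The pads swing forward as they close: fully open they stand 13 mm farther back than shut.
Start: joints at [-1.53, 0.313, 1.498, -0, 1.331, -0.223], TCP at [136.881, -506.848, 231.294] pointing down, gripper open.
Joint ranges: [-2.94, 2.94], [-0.97, 2.17], [0.19, 2.56], [-1.23, 4.37], [0.02, 3.11], [-2.88, 2.88]. Speed limits (rad/s): [2.39, 2.39, 3.01, 3.14, 3.14, 3.14].

### API

Orientations are given as a unit quaternion [w, x, y, z].
In Python, from rig import ctrl gives the robot as it stands.
- The arm moves only by the tool arm_command, never from a script. Its argument "increments" is a list of rows, each an object with "dr": the turn, a rotation vector about the tool's x, y, z in units of pi/4 rad (1.0 is pi/4 rad), a list of three; "offset": the shift along the tool's x, y, z in units of 120 mm (1.0 is 120 mm), a list of three; "hand": the opening, from -1 (shut) to 1 (fully open). A call has 1 to 8 rows; each row shifts and turns the commanded pose from where the row before left it, along the tool's axes as they then stand; what a row does not reach is not made up. A row lasts 1/10 s, in which the tool goes at most 50 mm and 8.59 degrees, less where a joint would pass 70% of its speed; a pose out of reach is approached as far as the arm can. A call with a number of a shift or a turn outside -1 to 1 is refused whole. A call with a gripper value outside its range is refused whole. The fingers move at their own pace and stop on an object; "grip_force" is the grip in N (left out, the last holds). Time passes only in rows, so rows that do not move let the fingers close. It gives the time, the measured TCP pose, the force, the opening and the grip force at its end, in the units of the state.
- ctrl.sense(): the state, without advancing time (a new reading comes with each control period).
- ctrl.capture(name): name is "side" or "top" or "wrist"; returns the picture (400x640x3 uint8, red, green, blue); there is no depth.
- ctrl.camera_info(name): a dict with "K" (3x3 intrinsics, pixels), "dist" ([k1, k2, p1, p2, k3] as OpenCV has them; the pictures are not rectified), "R" (3x3) and "t" (3): a world point X has camera coordinates R X + t. Camera axes: x right, y down, z forward; pixel columns grow to the right and rows downward; lengths in mm; the calibration is good to about 2 mm. A picture is of the moment at which its call begins: read the wrist's pose just before it. camera_info takes no time and is no camera call; for the wrist camera it gives the pose at the moment of the call.
- ctrl.finish_job(): hands the job in; it is judged then, once.
The state is a dict: "time_s": time; "joints": joint angles; "dq": joint speeds; "tau": joint torques, N m; "eef_pos": TCP position; "ee_rot": TCP orientation; "force": force on the tool from outside, world axes, zero at the start; "wrist_torque": the same for the moment, N m; "grip_width": opening from 0.0 (shut) to 1.0 (fully open); "grip_force": force on a finger pad.
Only numpy, scipy, OpenCV 4.12 (cv2) and the standard library are available. Lean on these libraries where they do the work, as an engineer would, in place of code of your own. Each camera call takes 0.05 s, during which the arm holds its last target. There are 200 camera calls.

## Working session

There is one attempt and no reset: what is moved stays moved. The work goes in short steps, Python scripts to look and compute and a tool call to move; the robot and the scene stay as the last step left them, time stands still between calls to the robot, and variables do not carry over. Pictures are saved under pics/ and viewed, at most 10 in all, crops included, and the job is handed in when it is done.

Besides the shell and the picture viewer there is one more tool, called as name([rows], argument=value, ...), one row to a line, values as JSON. arm_command: Moves the arm, as the interface text tells. Shifts and turns lie within -1 to 1; 1 stands for 120 mm of shift or pi/4 rad of turn. Its arguments: {"type":"object","properties":{"increments":{"type":"array"},"grip_force":{"type":"number"}},"required":["increments"]}

```bash
mkdir -p pics; cat > h.py <<'E'
import numpy as np, cv2
from rig import ctrl
from scipy.spatial.transform import Rotation as Ro
def snap(name,fn=None):
    i=ctrl.camera_info(name); im=ctrl.capture(name)
    if fn: cv2.imwrite('pics/'+fn,im[:,:,::-1])
    return im,i
def ray(i,uv):
    K=np.array(i['K'],float);d=np.array(i['dist'],float);R=np.array(i['R']);t=np.array(i['t'])
    p=cv2.undistortPoints(np.array(uv,float).reshape(-1,1,2),K,d).reshape(-1,2)
    D=np.c_[p,np.ones(len(p))]@R
    return -R.T@t, D/np.linalg.norm(D,axis=1)[:,None]
def plane(i,uv,z):
    C,D=ray(i,uv); return C+D*((z-C[2])/D[:,2])[:,None]
def two(i1,a,i2,b):
    C1,D1=ray(i1,a);C2,D2=ray(i2,b);out=[]
    for x,y in zip(D1,D2):
        s=np.linalg.lstsq(np.c_[x,-y],C2-C1,rcond=None)[0]
        p,q=C1+s[0]*x,C2+s[1]*y; out.append(np.r_[(p+q)/2,np.linalg.norm(p-q)])
    return np.array(out)
def proj(i,P):
    r=cv2.Rodrigues(np.array(i['R'],float))[0]
    return cv2.projectPoints(np.array(P,float).reshape(-1,1,3),r,np.array(i['t'],float),np.array(i['K'],float),np.array(i['dist'],float))[0].reshape(-1,2)
E
python3 - <<'E'
from h import *
for n in('top','side'):
    im,i=snap(n,n+'0.png'); R=np.array(i['R']);print(n,-R.T@np.array(i['t']),R[2],i['K'][0][0])
print(ctrl.sense())
E
```

```text
top [ 351.45083563    6.5654844  1186.18451248] [ 0.1996846   0.00924668 -0.9798166 ] 393.0337102320611
side [ 220.7653204  -986.03457505 1327.01051133] [ 0.22540303  0.62627947 -0.74630255] 491.50237310193
{'time_s': 0.1, 'joints': array([-1.53042226e+00,  3.13370239e-01,  1.49835536e+00, -9.18385953e-06,
        1.33098863e+00, -2.23369866e-01]), 'dq': array([-5.33211772e-04, -9.57824325e-04, -7.60342841e-04,  2.33730117e-03,
        4.97657262e-04,  9.26674330e-05]), 'tau': array([ 2.40325186e-03, -4.12900472e+01, -2.60142803e+01, -1.97830295e-04,
        3.02821136e-03,  9.04799947e-06]), 'eef_pos': array([ 136.85776062, -506.61394317,  230.80664743]), 'ee_rot': array([-5.58851791e-04,  9.91317186e-01,  1.31491149e-01,  4.67982915e-05]), 'force': array([-0.60347296, -0.29030581,  0.23205212]), 'wrist_torque': array([ 0.01429675, -0.01458381, -0.00683127]), 'grip_force': 0.0, 'grip_width': 0.999432151092349}
```

View pics/top0.png

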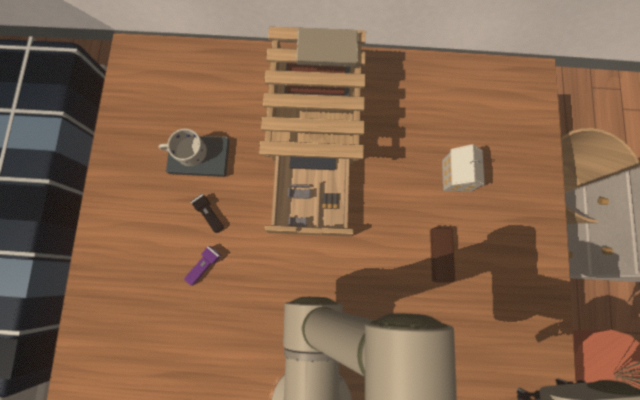

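View pics/side0.png

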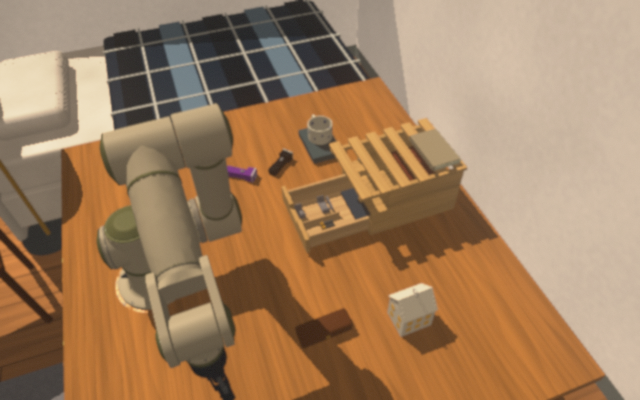

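The top view shows the black torch at (208,212), head seemingly at the upper end (200,200). The purple look-alike is at (202,265), the open drawer's front runs (266,230)–(353,233), the cradle saddles are at (302,191) and (300,221), and the book and cup are at (195,155). In the side view the torch is at (281,161) and the purple one at (241,173).
Candidates: black torch top(208,212), purple look-alike top(202,265), brown case top(442,254), dark notebook top(313,163). I choose the black one.

```bash
python3 - <<'E'
from h import *
a=cv2.imread('pics/top0.png');i=ctrl.camera_info('top');s=ctrl.camera_info('side')
print('torch',plane(i,[[208,212],[200,199],[218,230]],20))
print('front',plane(i,[[266,230],[353,233]],84)); print('seat',plane(i,[[302,191],[300,221]],35))
print('two torch',two(i,[[208,212]],s,[[281,161]]))
print('shelf edge',plane(i,[[260,152],[362,155]],214))
print('cup,book',plane(i,[[186,146],[168,172],[228,174]],30))
w=ctrl.camera_info('wrist');R=np.array(w['R']);q=ctrl.sense()
T=Ro.from_quat(np.r_[q['ee_rot'][1:],q['ee_rot'][0]]).as_matrix()
print('cam in tool',T.T@(-R.T@np.array(w['t'])-q['eef_pos']),'\n',T.T@R.T,'\nT',T,w['K'])
E
```

```text
torch [[521.2517916  345.77929438  20.        ]
 [559.37659837 374.69816819  20.        ]
 [469.10537058 309.63070675  20.        ]]
front [[471.11359678 158.00377595  84.        ]
 [477.81328911 -86.73885183  84.        ]]
seat [[600.02778898  67.3114053   35.        ]
 [509.23899722  66.8872673   35.        ]]
two torch [[521.40974889 344.7683826   23.29279847   1.27073321]]
shelf edge [[657.58968603 173.44947355 214.        ]
 [665.9394993  -90.11026273 214.        ]]
cup,book [[720.84977989 435.298783    30.        ]
 [634.92296021 479.5088202   30.        ]
 [639.9176958  295.80077927  30.        ]]
cam in tool [  81.49309785    0.25246437 -141.67680104] 
 [[-7.60331159e-04 -9.48152551e-01 -3.17814665e-01]
 [ 9.99999484e-01 -5.06885480e-04 -8.80154491e-04]
 [ 6.73425087e-04 -3.17815170e-01  9.48152448e-01]] 
T [[ 9.65420151e-01  2.60698924e-01 -5.41842269e-05]
 [ 2.60698819e-01 -9.65419531e-01  1.12030589e-03]
 [ 2.39752029e-04 -1.09569165e-03 -9.99999371e-01]] [[354.29760701   0.         321.78869927]
 [  0.         354.29760701 192.71225765]
 [  0.           0.           1.        ]]
```

arm_command([
  {"dr": [0,0,0],"offset": [0.22,-0.26,0],"hand": 1},
  {"dr": [0,0,0],"offset": [0.22,-0.26,0],"hand": 1},
  {"dr": [0,0,0],"offset": [0.22,-0.26,0],"hand": 1},
  {"dr": [0,0,0],"offset": [0.22,-0.26,0],"hand": 1},
  {"dr": [0,0,0],"offset": [0.22,-0.26,0],"hand": 1},
  {"dr": [0,0,0],"offset": [0.22,-0.26,0],"hand": 1},
  {"dr": [0,0,0],"offset": [0.22,-0.26,0],"hand": 1},
], grip_force=30)

```text
time_s: 0.8
eef_pos: [258.6, -246.2, 231.1]
ee_rot: [-0.0, 0.991, 0.131, 0.0]
force: [1.3, 0.3, 0.0]
grip_width: 0.998
grip_force: 0.0
```

arm_command([
  {"dr": [0,0,0],"offset": [0.22,-0.26,0],"hand": 1},
  {"dr": [0,0,0],"offset": [0.22,-0.26,0],"hand": 1},
  {"dr": [0,0,0],"offset": [0.22,-0.26,0],"hand": 1},
  {"dr": [0,0,0],"offset": [0.22,-0.26,0],"hand": 1},
  {"dr": [0,0,0],"offset": [0.22,-0.26,0],"hand": 1},
  {"dr": [0,0,0],"offset": [0.22,-0.26,0],"hand": 1},
  {"dr": [0,0,0],"offset": [0.22,-0.26,0],"hand": 1},
])

```text
time_s: 1.5
eef_pos: [380.1, 13.0, 231.3]
ee_rot: [0.0, 0.991, 0.132, 0.0]
force: [1.6, -0.6, 0.6]
grip_width: 1.001
grip_force: 0.0
```

arm_command([
  {"dr": [0,0,0],"offset": [0.22,-0.26,0],"hand": 1},
  {"dr": [0,0,0],"offset": [0.22,-0.26,0],"hand": 1},
  {"dr": [0,0,0],"offset": [0.22,-0.26,0],"hand": 1},
  {"dr": [0,0,0],"offset": [0.22,-0.26,0],"hand": 1},
  {"dr": [0,0,0],"offset": [0.22,-0.26,0],"hand": 1},
  {"dr": [0,0,0],"offset": [0.22,-0.26,0],"hand": 1},
  {"dr": [0,0,0],"offset": [0,0,0],"hand": 1},
  {"dr": [0,0,0],"offset": [0,0,0],"hand": 1},
])

```text
time_s: 2.3
eef_pos: [483.6, 233.5, 230.6]
ee_rot: [0.0, 0.991, 0.132, -0.001]
force: [-0.3, -0.8, -0.3]
grip_width: 1.002
grip_force: 0.0
```

```bash
python3 - <<'E'
from h import *
im,i=snap('wrist','w1.png'); import pickle; pickle.dump((im,i),open('w1.pkl','wb'))
s=ctrl.sense();print(s['eef_pos'],s['ee_rot'],s['joints'],np.linalg.norm(s['dq']))
print(proj(i,[[515,342,26],[552,68,26]]))
E
```

```text
[483.54457382 232.81944217 230.93531779] [ 1.80622855e-04  9.91303593e-01  1.31593723e-01 -4.96094545e-04] [ 2.30416208e-01  3.39510841e-01  1.46212482e+00 -2.69057684e-04
  1.34097989e+00  1.53732090e+00] 0.026828120804265033
[[220.33247034  99.49390141]
 [501.5137694  137.36813524]]
```

View pics/w1.png

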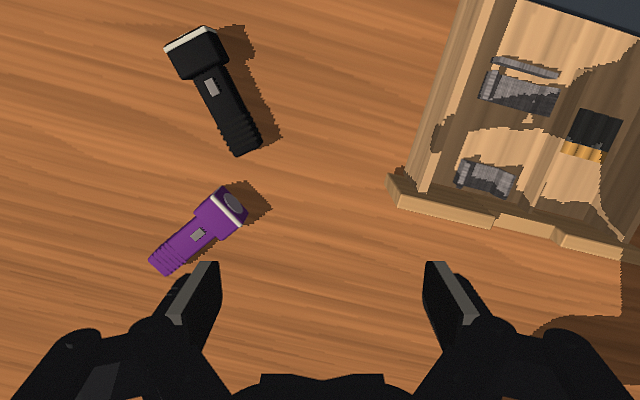

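The wrist view shows the black torch with its wide head and pale lens rim at (195,52), grey switch at (212,87) and tail at (248,155). The purple one is at (200,230). The cradle's head saddle is at (520,85), its body saddle at (487,178), and the drawer front's left top corner is at (390,178). I'll take a second view from about 120 mm to the right.

arm_command([
  {"dr": [0,0,0],"offset": [0,0.33,0],"hand": 1},
  {"dr": [0,0,0],"offset": [0,0.33,0],"hand": 1},
  {"dr": [0,0,0],"offset": [0,0.33,0],"hand": 1},
  {"dr": [0,0,0],"offset": [0,0,0],"hand": 1},
  {"dr": [0,0,0],"offset": [0,0,0],"hand": 1},
])

```text
time_s: 2.85
eef_pos: [514.6, 117.3, 231.5]
ee_rot: [-0.0, 0.991, 0.13, 0.0]
force: [-0.1, -0.4, 0.0]
grip_width: 1.002
grip_force: 0.0
```

```bash
python3 - <<'E'
from h import *
import pickle
im2,i2=snap('wrist'); pickle.dump((im2,i2),open('w2.pkl','wb'))
im1,i1=pickle.load(open('w1.pkl','rb'))
for k,(im,i) in enumerate([(im1,i1),(im2,i2)]):
    u=proj(i,[515,342,10])[0]
    hsv=cv2.cvtColor(im,cv2.COLOR_RGB2HSV)
    m=((hsv[...,2]<60)&(hsv[...,1]<90)).astype(np.uint8)
    m[250:]=0
    n,l,st,c=cv2.connectedComponentsWithStats(m)
    j=[a for a in range(1,n) if st[a,4]>300]; print(k,u,[(st[a].tolist(),c[a].round(1).tolist()) for a in j])
# montage: torch crops x3, drawer crops
def crop(im,x0,y0,w,h,W,H): return cv2.resize(im[y0:y0+h,x0:x0+w],(W,H),interpolation=cv2.INTER_CUBIC)
u1=proj(i1,[515,342,26])[0].astype(int);u2=proj(i2,[515,342,26])[0].astype(int)
v1=proj(i1,[530,85,40])[0].astype(int);v2=proj(i2,[530,85,40])[0].astype(int)
rows=[]
o=[]
for im,u,s in((im1,u1,(130,98)),(im2,u2,(130,98)),(im1,v1,(200,150)),(im2,v2,(200,150))):
    x=int(np.clip(u[0]-s[0]//2,0,640-s[0]));y=int(np.clip(u[1]-s[1]//2,0,400-s[1])); o.append((x,y,400/s[0])); rows.append(crop(im,x,y,*s,400,300))
cv2.imwrite('pics/m1.png',np.vstack([np.hstack(rows[:2]),np.hstack(rows[2:])])[:,:,::-1]); print(o)
E
```

```text
0 [224.7106774   98.37217264] [([532, 0, 108, 37, 445], [587.0, 16.4]), ([168, 31, 95, 126, 4391], [216.7, 90.1]), ([508, 93, 50, 23, 423], [538.2, 103.3]), ([567, 108, 56, 44, 1500], [594.1, 128.8])]
1 [106.71683981 100.10298091] [([407, 0, 124, 34, 332], [467.7, 16.1]), ([40, 34, 110, 124, 5040], [95.9, 91.6]), ([448, 108, 23, 34, 395], [458.7, 123.1]), ([465, 110, 22, 36, 361], [475.5, 123.4])]
[(155, 50, 3.076923076923077), (32, 52, 3.076923076923077), (383, 82, 2.0), (258, 81, 2.0)]
```

View pics/m1.png

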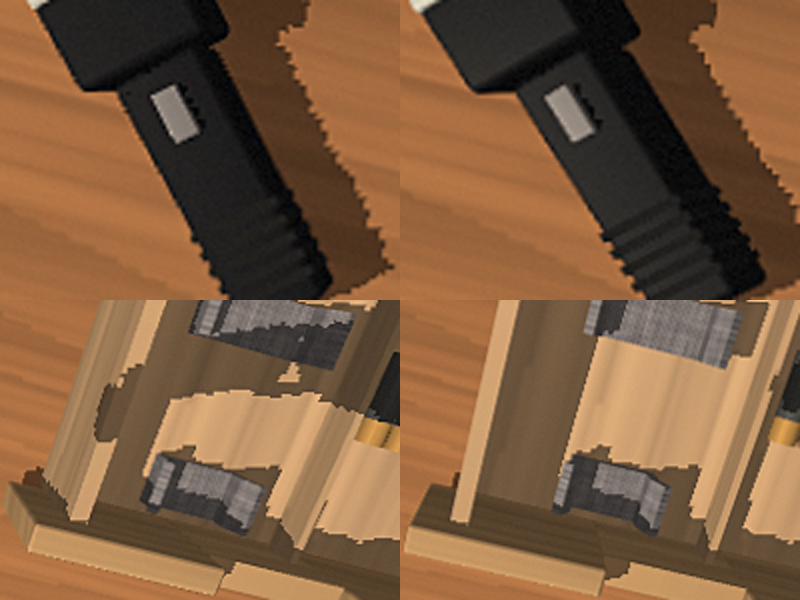

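The close crop confirms that this is the black torch: the head is upper-left and the grey switch is at full-image (212,87) / (87,89). The drawer front's sunlit top face has its left outer corner at (398,208)/(262,207), and the notch's left outer corner is at (492,229)/(359,228).

```bash
python3 - <<'E'
from h import *
import pickle
im2,i2=pickle.load(open('w2.pkl','rb'));im1,i1=pickle.load(open('w1.pkl','rb'))
def A(p,k):
    o=[(155,50,40/13),(32,52,40/13),(383,82,2.),(258,81,2.)][k]; off=[(0,0),(400,0),(0,300),(400,300)][k]
    return [o[0]+(p[0]-off[0]+.5)/o[2]-.5,o[1]+(p[1]-off[1]+.5)/o[2]-.5]
T=[('switch',(175,114),(570,114)),('bodyL-head',(118,95),(520,90)),('bodyL-tail',(197,240),(605,235)),('bodyRtop-head',(207,55),(579,60)),]
D=[('FLout',(30,553),(410,552)),('notchLout',(218,595),(602,595)),('wallL end',(70,520),(455,520)),('bodysad Lcheek top-rear',(157,456),(572,455)),('bodysad Rcheek top-rear',(268,480),(668,482)),('bodysad Rcheek front',(243,533),(657,533)),('bodysad Lcheek front',(145,507),(558,512))]
for n,a,b in T: print(n,two(i1,[A(a,0)],i2,[A(b,1)]).round(1))
for n,a,b in D: print(n,two(i1,[A(a,2)],i2,[A(b,3)]).round(1))
# lens rim: white mask near the head; ends of the strip
for im,i,c in((im1,i1,(188,38)),(im2,i2,(60,40))):
    h=cv2.cvtColor(im,cv2.COLOR_RGB2HSV); m=((h[...,1]<70)&(h[...,2]>110)).astype(np.uint8); m[:, 320:]=0;m[:15]=0;m[75:]=0
    n,l,st,ce=cv2.connectedComponentsWithStats(m)
    if n<2: continue
    j=1+np.argmax(st[1:,4]); r=cv2.boxPoints(cv2.minAreaRect(np.argwhere(l==j)[:,::-1].astype(np.float32))); print(st[j],r.round(1).tolist(), plane(i,r,34).round(1).tolist())
# body edges at z=26 by dark mask, both views: silhouette hull
for im,i in((im1,i1),(im2,i2)):
    h=cv2.cvtColor(im,cv2.COLOR_RGB2HSV); m=(h[...,2]<75)
    for r in (90,100,110,120,130,140):
        x=np.where(m[r,:300])[0]; print(r,x.min(),x.max(),plane(i,[[x.min()-.5,r]],26)[0,:2].round(1),end=' ; ')
    print()
E
```

```text
switch [[5.247e+02 3.517e+02 2.770e+01 1.000e-01]]
bodyL-head [[525.9 372.   20.7   1.9]]
bodyL-tail [[488.8 338.8  26.6   1. ]]
bodyRtop-head [[544.3 341.4  42.    1. ]]
FLout [[471.1 160.2  78.6   1. ]]
notchLout [[475.   72.5  82.5   0.5]]
wallL end [[487.5 144.4  68.2   0.6]]
bodysad Lcheek top-rear [[520.   95.7  20.    1. ]]
bodysad Rcheek top-rear [[525.7  51.5  47.6   0.8]]
bodysad Rcheek front [[4.961e+02 4.520e+01 3.650e+01 4.000e-01]]
bodysad Lcheek front [[493.7  96.2  31.6   2. ]]
[163  26  44  27 269] [[162.3000030517578, 46.79999923706055], [203.89999389648438, 25.0], [206.8000030517578, 30.600000381469727], [165.1999969482422, 52.400001525878906]] [[548.1, 398.8, 34.0], [575.4, 365.5, 34.0], [571.5, 362.2, 34.0], [544.1, 395.6, 34.0]]
[ 35  29  40  27 257] [[34.099998474121094, 50.79999923706055], [71.19999694824219, 28.299999237060547], [74.30000305175781, 33.599998474121094], [37.20000076293945, 56.099998474121094]] [[547.9, 398.5, 34.0], [575.5, 365.4, 34.0], [571.8, 362.3, 34.0], [544.0, 395.4, 34.0]]
90 198 258 [518.1 364.5] ; 100 204 263 [510.4 357.5] ; 110 209 269 [502.4 351.3] ; 120 215 274 [494.5 344.1] ; 130 220 279 [486.2 337.7] ; 140 225 276 [477.7 331.2] ; 
90 75 119 [520.2 364.6] ; 100 81 126 [512.1 358.3] ; 110 88 154 [504.2 350.9] ; 120 94 139 [495.9 344.4] ; 130 98 165 [486.9 339.9] ; 140 104 164 [478.4 333.2] ;
```

Lens rim ends agree between the views at z=34 (width 43 of 44 mm), and the body edge gives the same 39.5° yaw. That puts the torch origin at about (515.4, 343.3). Now I'll refine the drawer front edge and the saddles.

```bash
python3 - <<'E'
from h import *
import pickle
im2,i2=pickle.load(open('w2.pkl','rb'));im1,i1=pickle.load(open('w1.pkl','rb'))
for im,i,xs in((im1,i1,(400,480)),(im2,i2,(270,350))):
    h=cv2.cvtColor(im,cv2.COLOR_RGB2HSV)
    x=xs[0]+30
    print([tuple(int(v) for v in h[r,x]) for r in range(196,228,2)])
    P=proj(i,[[474,-88,84],[471,160,84]]);print(P.round(0))
    E=[]
    for x in range(xs[0],xs[1],4):
        g=h[185:250,x,1].astype(float); g=cv2.GaussianBlur(g.reshape(-1,1),(1,5),0).ravel(); d=np.gradient(g)
        E.append([x,185+int(np.argmax(d))])
    W=plane(i,E,84); vx,vy,x0,y0=cv2.fitLine(W[:,:2].astype(np.float32),cv2.DIST_HUBER,0,.01,.01).ravel()
    print('edge yaw',np.degrees(np.arctan2(-vx,vy)) if vy>0 else np.degrees(np.arctan2(vx,-vy)),(x0,y0),np.std((W[:,0]-x0)*vy-(W[:,1]-y0)*vx))
def A(p,k):
    o=[0,0,(383,82,2.),(258,81,2.)][k]; off=[(0,0),(400,0),(0,300),(400,300)][k]
    return [o[0]+(p[0]-off[0]+.5)/o[2]-.5,o[1]+(p[1]-off[1]+.5)/o[2]-.5]
print(plane(i1,[A((30,553),2),A((218,595),2)],84),plane(i2,[A((410,552),3),A((602,595),3)],84))
c=[]
for im,i,v in((im1,i1,[[505,90]]),(im2,i2,[[350,100]])):
    x,y=[(445,35),(320,40)][im is im2]; c.append(cv2.resize(im[y:y+150,x:x+133],(399,450),interpolation=cv2.INTER_CUBIC))
cv2.imwrite('pics/m2.png',np.hstack(c)[:,:,::-1])
E
```

```text
[(15, 127, 86), (16, 129, 87), (15, 121, 103), (16, 128, 187), (15, 127, 195), (15, 126, 193), (15, 125, 198), (16, 127, 197), (16, 128, 194), (16, 126, 209), (13, 157, 182), (13, 155, 186), (13, 156, 178), (13, 156, 185), (13, 158, 189), (13, 156, 183)]
[[643. 270.]
 [399. 210.]]
edge yaw 42.69211 (np.float32(488.5104), np.float32(124.75447)) 9.23378758517339
[(16, 125, 88), (16, 127, 90), (17, 120, 81), (15, 127, 145), (16, 128, 202), (16, 125, 196), (16, 129, 194), (15, 127, 199), (15, 125, 196), (15, 127, 203), (14, 143, 192), (12, 158, 186), (13, 155, 179), (13, 157, 177), (13, 156, 170), (13, 157, 172)]
[[522. 270.]
 [262. 210.]]
edge yaw 1.1735673 (np.float32(473.79517), np.float32(125.8975)) 12.05270442004923
[[472.25644828 161.73838615  84.        ]
 [475.20016884  73.33592232  84.        ]] [[473.86223184 159.85690897  84.        ]
 [475.83690252  72.91819253  84.        ]]
```

View pics/m2.png

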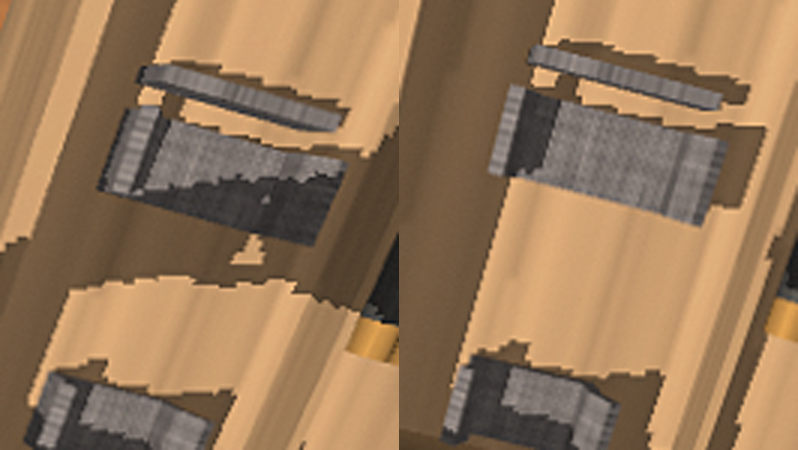

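```bash
python3 - <<'E'
from h import *
import pickle
_,i2=pickle.load(open('w2.pkl','rb'));_,i1=pickle.load(open('w1.pkl','rb'))
f=lambda p,k:[[445,320][k]+(p[0]-399*k+.5)/3-.5,[35,40][k]+(p[1]+.5)/3-.5]
th=.0274;R=np.array([[np.cos(th),np.sin(th)],[-np.sin(th),np.cos(th)]])
def rep(n,P): print(n,P.round(1),'rel seat',(R@(P[:2]-[553,73.6])).round(1))
for n,a,b in[('headRL',(134,106),(513,84)),('headFL',(107,190),(490,174)),('headRR',(346,163),(725,140)),('headFR',(315,245),(702,226)),('bodyRL',(54,372),(472,355)),('bodyRR',(236,393-0),(620,403))]:
    rep(n,two(i1,[f(a,0)],i2,[f(b,1)])[0])
    for k,p in((0,a),(1,b)): rep('   z44',plane([i1,i2][k],[f(p,k)],44)[0])
E
```

```text
headRL [606.9 108.2  33.    1. ] rel seat [54.8 33.1]
   z44 [605.  112.8  44. ] rel seat [53.1 37.8]
   z44 [606.9 109.3  44. ] rel seat [54.9 34.2]
headFL [580.5 108.1  37.    0.6] rel seat [28.5 33.7]
   z44 [580.4 111.2  44. ] rel seat [28.4 36.8]
   z44 [580.5 108.6  44. ] rel seat [28.5 34.2]
headRR [6.08e+02 4.33e+01 4.31e+01 6.00e-01] rel seat [ 54.2 -31.8]
   z44 [607.6  43.8  44. ] rel seat [ 53.8 -31.3]
   z44 [608.3  43.6  44. ] rel seat [ 54.5 -31.5]
headFR [5.827e+02 4.150e+01 4.330e+01 2.000e-01] rel seat [ 28.8 -32.9]
   z44 [582.7  42.   44. ] rel seat [ 28.9 -32.4]
   z44 [582.6  41.7  44. ] rel seat [ 28.7 -32.7]
bodyRL [5.214e+02 9.600e+01 2.320e+01 1.000e-01] rel seat [-31.   23.2]
   z44 [523.8 105.4  44. ] rel seat [-28.3  32.6]
   z44 [525.7  98.5  44. ] rel seat [-26.6  25.6]
bodyRR [530.6  54.4  60.9   8.5] rel seat [-23.  -18.5]
   z44 [533.   45.7  44. ] rel seat [-20.8 -27.3]
   z44 [522.8  48.2  44. ] rel seat [-30.9 -24.6]
```

Cradle measured: head-saddle cheek tops at z≈43 (44 expected), centred 41.5 mm behind the seat and 1 mm to the left. Seat ≈ (552, 74.4), yaw 1.57°. I move above the torch and turn so the wrist camera ends up on the robot side, away from the shelf.

arm_command([
  {"dr": [0,0,0],"offset": [0.083,-0.303,0],"hand": 1},
  {"dr": [0,0,0],"offset": [0.083,-0.303,0],"hand": 1},
  {"dr": [0,0,0],"offset": [0.083,-0.303,0],"hand": 1},
  {"dr": [0,0,0],"offset": [0.083,-0.303,0],"hand": 1},
  {"dr": [0,0,0],"offset": [0.083,-0.303,0],"hand": 1},
  {"dr": [0,0,0],"offset": [0.083,-0.303,0],"hand": 1},
])

```text
time_s: 3.5
eef_pos: [514.5, 347.2, 231.5]
ee_rot: [-0.0, 0.991, 0.132, 0.0]
force: [0.7, 0.2, 0.1]
grip_width: 0.997
grip_force: 0.0
```

arm_command([
  {"dr": [0,0,-0.189],"offset": [0,0,0],"hand": 1},
  {"dr": [0,0,-0.189],"offset": [0,0,0],"hand": 1},
  {"dr": [0,0,-0.189],"offset": [0,0,0],"hand": 1},
  {"dr": [0,0,-0.189],"offset": [0,0,0],"hand": 1},
  {"dr": [0,0,-0.189],"offset": [0,0,0],"hand": 1},
  {"dr": [0,0,-0.189],"offset": [0,0,0],"hand": 1},
  {"dr": [0,0,-0.189],"offset": [0,0,0],"hand": 1},
  {"dr": [0,0,-0.189],"offset": [0,0,0],"hand": 1},
])

```text
time_s: 4.3
eef_pos: [514.7, 345.6, 231.4]
ee_rot: [-0.0, 0.746, 0.666, -0.0]
force: [-0.4, 0.6, 0.3]
grip_width: 0.999
grip_force: 0.0
```

arm_command([
  {"dr": [0,0,-0.189],"offset": [0,0,0],"hand": 1},
  {"dr": [0,0,-0.189],"offset": [0,0,0],"hand": 1},
  {"dr": [0,0,-0.189],"offset": [0,0,0],"hand": 1},
  {"dr": [0,0,-0.189],"offset": [0,0,0],"hand": 1},
  {"dr": [0,0,-0.189],"offset": [0,0,0],"hand": 1},
  {"dr": [0,0,-0.189],"offset": [0,0,0],"hand": 1},
  {"dr": [0,0,-0.189],"offset": [0,0,0],"hand": 1},
  {"dr": [0,0,-0.189],"offset": [0,0,0],"hand": 1},
])

```text
time_s: 5.1
eef_pos: [514.7, 345.6, 231.4]
ee_rot: [-0.0, 0.245, 0.97, 0.0]
force: [0.0, -0.2, 0.2]
grip_width: 1.004
grip_force: 0.0
```

arm_command([
  {"dr": [0,0,-0.189],"offset": [0,0,0],"hand": 1},
  {"dr": [0,0,-0.189],"offset": [0,0,0],"hand": 1},
  {"dr": [0,0,-0.189],"offset": [0,0,0],"hand": 1},
  {"dr": [0,0,-0.189],"offset": [0,0,0],"hand": 1},
  {"dr": [0,0,-0.189],"offset": [0,0,0],"hand": 1},
  {"dr": [0,0,-0.189],"offset": [0,0,0],"hand": 1},
  {"dr": [0,0,-0.189],"offset": [0,0,0],"hand": 1},
  {"dr": [0,0,-0.189],"offset": [0,0,0],"hand": 1},
])

```text
time_s: 5.9
eef_pos: [514.7, 345.6, 231.4]
ee_rot: [-0.0, -0.339, 0.941, 0.0]
force: [-0.1, -0.1, 0.1]
grip_width: 0.997
grip_force: 0.0
```

```bash
cat >> h.py <<'E'
def go(p,yaw=None):
    s=ctrl.sense();T=Ro.from_quat(np.r_[s['ee_rot'][1:],s['ee_rot'][0]]).as_matrix()
    print('t',s['time_s'],'eef',s['eef_pos'].round(1),'yaw',np.degrees(np.arctan2(T[1,0],T[0,0])).round(2),'tilt',T[:,2].round(4),'F',np.round(s['force'],1),'w',round(float(s['grip_width']),3),'gf',s['grip_force'])
    print('offset units',(T.T@(np.array(p)-s['eef_pos'])/120).round(4))
    if yaw is not None:
        G=Ro.from_euler('z',yaw,degrees=True).as_matrix()@np.diag([1,-1,-1.])
        print('dr units',(Ro.from_matrix(T.T@G).as_rotvec()/(np.pi/4)).round(4))
E
python3 - <<'E'
from h import *
go([515.4,343.3,231],219.5)
E
```

```text
t 5.9 eef [514.7 345.6 231.4] yaw -140.33 tilt [-2.e-04  1.e-04 -1.e+00] F [-0.1 -0.1  0.1] w 0.997 gf 0.0
offset units [ 0.0082 -0.0184  0.0035]
dr units [ 0.0002 -0.0001  0.0038]
```

arm_command([
  {"dr": [0,0,0.004],"offset": [0.008,-0.018,0.3],"hand": 1},
  {"dr": [0,0,0],"offset": [0,0,0.3],"hand": 1},
  {"dr": [0,0,0],"offset": [0,0,0.3],"hand": 1},
  {"dr": [0,0,0],"offset": [0,0,0.3],"hand": 1},
  {"dr": [0,0,0],"offset": [0,0,0.3],"hand": 1},
  {"dr": [0,0,0],"offset": [0,0,0.25],"hand": 1},
  {"dr": [0,0,0],"offset": [0,0,0],"hand": 1},
])

```text
time_s: 6.6
eef_pos: [513.3, 342.3, 17.6]
ee_rot: [-0.004, -0.335, 0.942, -0.0]
force: [-0.8, 0.0, 0.6]
grip_width: 0.999
grip_force: 0.0
```

```bash
python3 - <<'E'
from h import *
snap('wrist','w3.png'); go([515.4,343.3,1.5],219.5)
E
```

```text
t 6.65 eef [515.  342.8  20.5] yaw -140.88 tilt [-0.0028 -0.0011 -1.    ] F [0.2 0.4 0.5] w 1.005 gf 0.0
offset units [-0.0057  0.0005  0.1579]
dr units [ 0.0012 -0.0037 -0.0085]
```

View pics/w3.png

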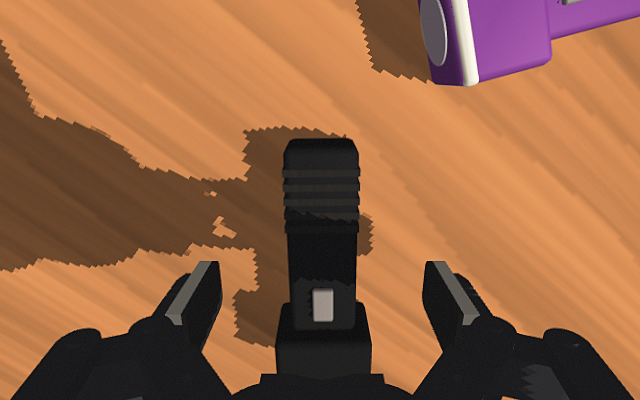

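The fingers (inner edges at columns 219 and 426) straddle the black torch (285–359), centred and aligned, with the purple one clear at the top right. Next I descend and close.

arm_command([
  {"dr": [0,0,0],"offset": [0,0,0.08],"hand": 1},
  {"dr": [0,0,0],"offset": [0,0,0.075],"hand": 1},
  {"dr": [0,0,0],"offset": [0,0,0],"hand": -1},
  {"dr": [0,0,0],"offset": [0,0,0],"hand": -1},
  {"dr": [0,0,0],"offset": [0,0,0],"hand": -1},
  {"dr": [0,0,0],"offset": [0,0,0],"hand": -1},
  {"dr": [0,0,0],"offset": [0,0,0],"hand": -1},
  {"dr": [0,0,0],"offset": [0,0,0],"hand": -1},
], grip_force=40)

```text
time_s: 7.45
eef_pos: [516.7, 342.7, 3.4]
ee_rot: [0.001, -0.334, 0.942, 0.0]
force: [-0.0, 0.3, 4.9]
grip_width: 0.342
grip_force: 42.0
```

```bash
python3 - <<'E'
from h import *
go([515.4,343.3,1.5],219.5)
E
```

```text
t 7.45 eef [516.7 342.7   3.4] yaw -140.95 tilt [ 1.1e-03  5.0e-04 -1.0e+00] F [-0.   0.3  4.9] w 0.342 gf 42.04266428947449
offset units [0.0051 0.0111 0.0156]
dr units [-0.0004  0.0015 -0.0099]
```

arm_command([
  {"dr": [0,0,0],"offset": [0,0,-0.1],"hand": -1},
  {"dr": [0,0,0],"offset": [0,0,-0.2],"hand": -1},
  {"dr": [0,0,0],"offset": [0,0,-0.25],"hand": -1},
  {"dr": [0,0,0],"offset": [0,0,-0.25],"hand": -1},
  {"dr": [0,0,0],"offset": [0,0,-0.25],"hand": -1},
  {"dr": [0,0,0],"offset": [0,0,-0.15],"hand": -1},
  {"dr": [0,0,0],"offset": [0,0,-0.05],"hand": -1},
])

```text
time_s: 8.15
eef_pos: [516.8, 342.7, 155.2]
ee_rot: [0.002, -0.334, 0.942, 0.0]
force: [-0.3, -0.0, -1.5]
grip_width: 0.339
grip_force: 41.3
```

arm_command([
  {"dr": [0,0,0.13],"offset": [0,0,0],"hand": -1},
  {"dr": [0,0,0.15],"offset": [0,0,0],"hand": -1},
  {"dr": [0,0,0.15],"offset": [0,0,0],"hand": -1},
  {"dr": [0,0,0.15],"offset": [0,0,0],"hand": -1},
  {"dr": [0,0,0.15],"offset": [0,0,0],"hand": -1},
  {"dr": [0,0,0.1],"offset": [0,0,0],"hand": -1},
  {"dr": [0,0,0],"offset": [0,0,0],"hand": -1},
])

```text
time_s: 8.85
eef_pos: [515.9, 342.2, 151.8]
ee_rot: [-0.001, -0.015, 1.0, -0.0]
force: [-0.6, -0.3, -0.8]
grip_width: 0.342
grip_force: 41.3
```

```bash
python3 - <<'E'
from h import *
go([552.6,74.4,150],181.57)
E
```

```text
t 8.85 eef [515.9 342.2 151.8] yaw -178.33 tilt [-1.7e-03 -7.0e-04 -1.0e+00] F [-0.6 -0.3 -0.8] w 0.342 gf 41.30615830421448
offset units [-0.2408 -2.24    0.0162]
dr units [-0.0009 -0.0021  0.0021]
```

arm_command([
  {"dr": [0,0,0.002],"offset": [-0.03,-0.2,0],"hand": -1},
  {"dr": [0,0,0],"offset": [-0.04,-0.34,0],"hand": -1},
  {"dr": [0,0,0],"offset": [-0.04,-0.38,0],"hand": -1},
  {"dr": [0,0,0],"offset": [-0.04,-0.38,0],"hand": -1},
  {"dr": [0,0,0],"offset": [-0.04,-0.38,0],"hand": -1},
  {"dr": [0,0,0],"offset": [-0.03,-0.36,0],"hand": -1},
  {"dr": [0,0,0],"offset": [-0.02,-0.2,0],"hand": -1},
  {"dr": [0,0,0],"offset": [0,0,0],"hand": -1},
])

```text
time_s: 9.65
eef_pos: [552.9, 71.7, 152.3]
ee_rot: [-0.0, -0.013, 1.0, -0.0]
force: [-0.6, 0.7, -1.8]
grip_width: 0.343
grip_force: 41.2
```

arm_command([
  {"dr": [0,0,0],"offset": [0,0,0],"hand": -1},
  {"dr": [0,0,0],"offset": [0,0,0],"hand": -1},
])

```text
time_s: 9.85
eef_pos: [552.4, 75.5, 152.5]
ee_rot: [-0.0, -0.015, 1.0, 0.0]
force: [0.4, 0.5, -1.7]
grip_width: 0.343
grip_force: 41.2
```

```bash
python3 - <<'E'
from h import *
go([552.6,74.4,90],181.57)
snap('wrist','w4.png')
E
```

```text
t 9.85 eef [552.4  75.5 152.5] yaw -178.27 tilt [-6.e-04  2.e-04 -1.e+00] F [ 0.4  0.5 -1.7] w 0.343 gf 41.24115765094757
offset units [-0.0014 -0.0096  0.5205]
dr units [ 0.0003 -0.0007  0.0035]
```

View pics/w4.png

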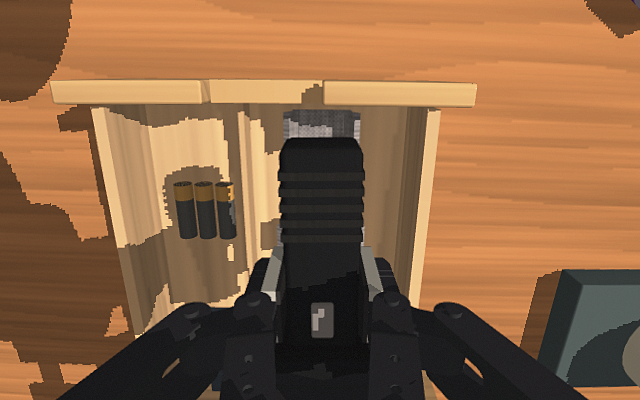

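The view shows the torch held over the drawer. The front's top outer corners are at (51,82) and (476,84), the notch is at (205,80)–(324,80), and the body saddle's front corners are at (284,110) and (360,110). I'll use these to check the seat.

```bash
python3 - <<'E'
from h import *
i=ctrl.camera_info('wrist')
P=plane(i,[[51,82],[476,84],[205,80],[324,80],[50,104],[476,106]],84);print(P.round(1))
d=P[1]-P[0];print('w',np.linalg.norm(d),'yaw',np.degrees(np.arctan2(-d[0],d[1])),'mid',(P[0]+P[1])/2,(P[2]+P[3])/2)
S=plane(i,[[284,110],[360,110]],44);print('saddle',S.round(1),S.mean(0))
# torch tail & switch in held pose
print('switch@z',plane(i,[[322,320]],152.5-3.4+26.5),'tail edges',plane(i,[[278,160],[364,160]],175))
E
```

```text
[[477.9 -83.6  84. ]
 [472.7 161.4  84. ]
 [475.2   6.6  84. ]
 [473.4  74.3  84. ]
 [490.4 -86.7  84. ]
 [484.9 163.4  84. ]]
w 245.06757870293856 yaw 1.2242635092603864 mid [475.27939549  38.92749719  84.        ] [474.31539034  40.49573523  84.        ]
saddle [[494.7  47.6  44. ]
 [493.1 100.2  44. ]] [493.91518724  73.87711315  44.        ]
switch@z [[564.34277251  75.77016227 175.6       ]] tail edges [[498.94180562  58.6633922  175.        ]
 [498.07548346  88.28572794 175.        ]]
```

arm_command([
  {"dr": [0,0,0.003],"offset": [0,-0.002,0.15],"hand": -1},
  {"dr": [0,0,0],"offset": [0,0,0.2],"hand": -1},
  {"dr": [0,0,0],"offset": [0,0,0.2],"hand": -1},
  {"dr": [0,0,0],"offset": [0,0,0.15],"hand": -1},
  {"dr": [0,0,0],"offset": [0,0,0.1],"hand": -1},
  {"dr": [0,0,0],"offset": [0,0,0.05],"hand": -1},
  {"dr": [0,0,0],"offset": [0,0,0],"hand": -1},
  {"dr": [0,0,0],"offset": [0,0,0],"hand": -1},
])

```text
time_s: 10.7
eef_pos: [553.2, 74.5, 51.5]
ee_rot: [0.001, -0.013, 1.0, -0.0]
force: [-0.4, 0.3, -0.4]
grip_width: 0.345
grip_force: 41.2
```

```bash
python3 - <<'E'
from h import *
go([552.4,75.2,30],181.57)
E
```

```text
t 10.7 eef [553.2  74.5  51.5] yaw -178.5 tilt [ 1.3e-03 -1.0e-04 -1.0e+00] F [-0.4  0.3 -0.4] w 0.345 gf 41.24440670013428
offset units [0.0066 0.0059 0.1789]
dr units [-0.0001  0.0017 -0.0015]
```

arm_command([
  {"dr": [0,0,0],"offset": [0.004,0.004,0.03],"hand": -1},
  {"dr": [0,0,0],"offset": [0,0,0.03],"hand": -1},
  {"dr": [0,0,0],"offset": [0,0,0.03],"hand": -1},
  {"dr": [0,0,0],"offset": [0,0,0.03],"hand": -1},
  {"dr": [0,0,0],"offset": [0,0,0.02],"hand": -1},
  {"dr": [0,0,0],"offset": [0,0,0],"hand": -1},
])

```text
time_s: 11.3
eef_pos: [552.0, 74.8, 33.5]
ee_rot: [-0.0, -0.013, 1.0, 0.0]
force: [-0.2, 0.3, -1.8]
grip_width: 0.341
grip_force: 41.2
```

arm_command([
  {"dr": [0,0,0],"offset": [0,0,0.02],"hand": -1},
  {"dr": [0,0,0],"offset": [0,0,0.01],"hand": -1},
  {"dr": [0,0,0],"offset": [0,0,0],"hand": -1},
])

```text
time_s: 11.6
eef_pos: [552.2, 74.9, 30.1]
ee_rot: [-0.0, -0.013, 1.0, 0.0]
force: [0.0, 1.1, -1.0]
grip_width: 0.34
grip_force: 41.2
```

```bash
python3 - <<'E'
from h import *
go([552.4,75.2,29],181.57)
E
```

```text
t 11.6 eef [552.2  74.9  30.1] yaw -178.52 tilt [-3.e-04  0.e+00 -1.e+00] F [ 0.   1.1 -1. ] w 0.34 gf 41.24473214149475
offset units [-0.0022  0.0029  0.0095]
dr units [ 0.     -0.0003 -0.002 ]
```

arm_command([
  {"dr": [0,0,0],"offset": [0,0,0.01],"hand": -1},
  {"dr": [0,0,0],"offset": [0,0,0.006],"hand": -1},
  {"dr": [0,0,0],"offset": [0,0,0],"hand": -1},
])

```text
time_s: 11.9
eef_pos: [553.0, 74.8, 29.4]
ee_rot: [0.001, -0.013, 1.0, -0.0]
force: [-0.2, 0.2, 5.7]
grip_width: 0.343
grip_force: 42.1
```

```bash
python3 - <<'E'
from h import *
go([552.4,75.2,29],181.57)
E
```

```text
t 11.9 eef [553.   74.8  29.4] yaw -178.52 tilt [ 2.2e-03 -1.0e-04 -1.0e+00] F [-0.2  0.2  5.7] w 0.343 gf 42.111541628837585
offset units [0.005  0.0033 0.0029]
dr units [-0.0001  0.0028 -0.002 ]
```

Contact shows at the expected height (z 29.4, +5.7 N), so the torch is seated. Releasing with a partial opening.

arm_command([
  {"dr": [0,0,0],"offset": [0,0,0],"hand": -0.15},
  {"dr": [0,0,0],"offset": [0,0,0],"hand": 0.1},
  {"dr": [0,0,0],"offset": [0,0,0],"hand": 0.1},
  {"dr": [0,0,0],"offset": [0,0,0],"hand": 0.1},
  {"dr": [0,0,0],"offset": [0,0,0],"hand": 0.1},
  {"dr": [0,0,0],"offset": [0,0,0],"hand": 0.1},
])

```text
time_s: 12.5
eef_pos: [552.2, 74.8, 28.3]
ee_rot: [-0.0, -0.013, 1.0, 0.0]
force: [-0.3, 0.1, -0.1]
grip_width: 0.551
grip_force: 0.0
```

arm_command([
  {"dr": [0,0,0],"offset": [0,0,-0.1],"hand": 0.1},
  {"dr": [0,0,0],"offset": [0,0,-0.2],"hand": 0.1},
  {"dr": [0,0,0],"offset": [0,0,-0.25],"hand": 0.1},
  {"dr": [0,0,0],"offset": [0,0,-0.25],"hand": 0.1},
  {"dr": [0,0,0],"offset": [0,0,-0.2],"hand": 0.1},
  {"dr": [0,0,0],"offset": [0,0,-0.1],"hand": 0.1},
])

```text
time_s: 13.1
eef_pos: [552.9, 74.8, 163.4]
ee_rot: [0.002, -0.013, 1.0, -0.0]
force: [0.8, 0.5, 0.4]
grip_width: 0.549
grip_force: 0.0
```

arm_command([
  {"dr": [0,0,0],"offset": [0.2,0,0],"hand": 0.1},
  {"dr": [0,0,0],"offset": [0.3,0,0],"hand": 0.1},
  {"dr": [0,0,0],"offset": [0.3,0,0],"hand": 0.1},
  {"dr": [0,0,0],"offset": [0.2,0,0],"hand": 0.1},
  {"dr": [0,0,0],"offset": [0,0,0],"hand": -1},
  {"dr": [0,0,0],"offset": [0,0,0],"hand": -1},
  {"dr": [0,0,0],"offset": [0,0,0],"hand": -1},
  {"dr": [0,0,0],"offset": [0,0,0],"hand": -1},
])

```text
time_s: 13.9
eef_pos: [432.9, 71.6, 160.2]
ee_rot: [-0.0, -0.013, 1.0, -0.0]
force: [0.1, 0.7, 0.3]
grip_width: -0.003
grip_force: 0.0
```

```bash
python3 - <<'E'
from h import *
im,i=snap('wrist','w5.png'); go([420,38,150],181.57)
print('seat pts',proj(i,[[552,75,52],[612,76.6,60],[552,75,26]]).round(0))
E
```

```text
t 13.95 eef [432.7  71.7 160.2] yaw -178.52 tilt [-3.e-04  0.e+00 -1.e+00] F [ 0.7  0.2 -0.1] w 0.0 gf 0.0
offset units [ 0.1133 -0.2777  0.0849]
dr units [ 0.     -0.0004 -0.0021]
seat pts [[322. 323.]
 [323. 384.]
 [322. 304.]]
```

View pics/w5.png

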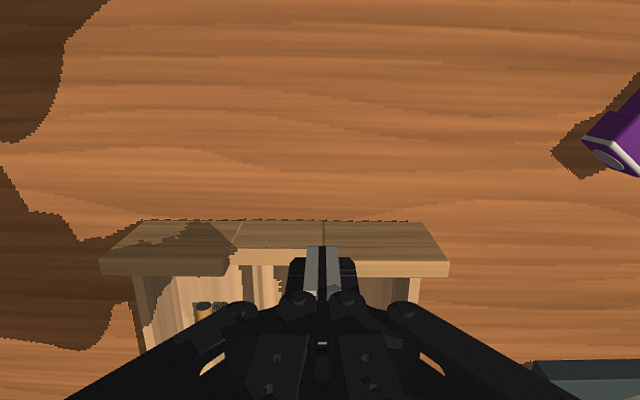

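arm_command([
  {"dr": [0,-0.14,0],"offset": [0,-0.1,0],"hand": -1},
  {"dr": [0,-0.15,0],"offset": [0,-0.1,0],"hand": -1},
  {"dr": [0,-0.15,0],"offset": [0,-0.08,0],"hand": -1},
  {"dr": [0,-0.15,0],"offset": [0,0,0],"hand": -1},
  {"dr": [0,-0.15,0],"offset": [0,0,0],"hand": -1},
  {"dr": [0,-0.15,0],"offset": [0,0,0],"hand": -1},
  {"dr": [0,0,0],"offset": [0,0,0],"hand": -1},
  {"dr": [0,0,0],"offset": [0,0,0],"hand": -1},
])

```text
time_s: 14.75
eef_pos: [434.6, 40.7, 160.8]
ee_rot: [0.319, -0.015, 0.948, 0.009]
force: [-0.2, 0.4, 0.5]
grip_width: 0.0
grip_force: 0.0
```

```bash
python3 - <<'E'
from h import *
go([440,38,42]); print(ctrl.sense()['joints'].round(2))
im,i=snap('top'); cv2.imwrite('pics/t2.png',cv2.resize(im[130:250,240:400],(800,600),interpolation=cv2.INTER_CUBIC)[:,:,::-1])
print(proj(i,[[552,75,52],[611,77,60]]).round(1))
E
```

```text
t 14.75 eef [434.6  40.7 160.8] yaw -178.41 tilt [ 0.6042  0.0273 -0.7964] F [-0.2  0.4  0.5] w 0.0 gf 0.0
offset units [ 0.563  -0.0326  0.8149]
[-0.3  -0.07  2.31  0.64  0.36 -2.45]
[[298.  205.6]
 [298.7 185.3]]
```

View pics/t2.png

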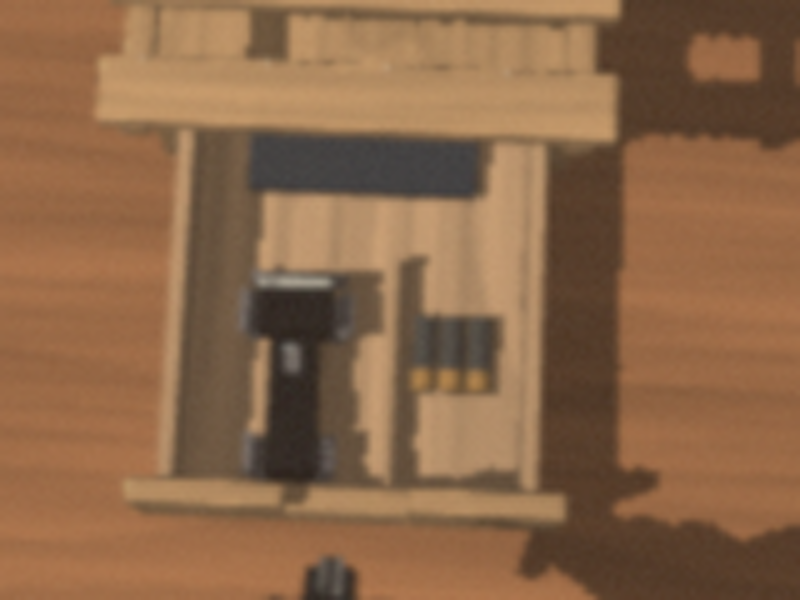

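The top crop shows the torch lying in the cradle between the saddle cheeks, lens rim (295,282) towards the back, tail at (295,475), inside the drawer front. The wrist is near a singularity at this tilt (j5=0.36), so I reduce the tilt for the first part of the push.

arm_command([
  {"dr": [0,0.14,0],"offset": [0,0,0],"hand": -1},
  {"dr": [0,0.14,0],"offset": [0,0,0],"hand": -1},
  {"dr": [0,0.14,0],"offset": [0,0,0],"hand": -1},
  {"dr": [0,0.13,0],"offset": [0,0,0],"hand": -1},
  {"dr": [0,0,0],"offset": [0,0,0],"hand": -1},
])

```text
time_s: 15.3
eef_pos: [436.7, 41.6, 161.3]
ee_rot: [0.122, -0.018, 0.992, 0.007]
force: [-1.0, -0.0, -0.3]
grip_width: -0.0
grip_force: 0.0
```

```bash
python3 - <<'E'
from h import *
go([440,37,42]); print(ctrl.sense()['joints'].round(2))
E
```

```text
t 15.3 eef [436.7  41.6 161.3] yaw -177.96 tilt [ 0.2412  0.0187 -0.9703] F [-1.  -0.  -0.3] w -0.0 gf 0.0
offset units [ 0.2149 -0.0495  0.9706]
[-0.22  0.07  2.01  0.1   0.82 -1.88]
```

arm_command([
  {"dr": [0,0,0],"offset": [0.053,-0.012,0.24],"hand": -1},
  {"dr": [0,0,0],"offset": [0.053,-0.012,0.24],"hand": -1},
  {"dr": [0,0,0],"offset": [0.053,-0.012,0.24],"hand": -1},
  {"dr": [0,0,0],"offset": [0.053,-0.012,0.24],"hand": -1},
  {"dr": [0,0,0],"offset": [0,0,0],"hand": -1},
  {"dr": [0,0,0],"offset": [0,0,0],"hand": -1},
])

```text
time_s: 15.9
eef_pos: [438.0, 38.1, 43.0]
ee_rot: [0.122, -0.018, 0.992, 0.008]
force: [-0.4, -0.2, 0.2]
grip_width: 0.002
grip_force: 0.0
```

```bash
python3 - <<'E'
from h import *
go([580,40,42]); print(ctrl.sense()['joints'].round(2))
E
```

```text
t 15.9 eef [438.   38.1  43. ] yaw -177.98 tilt [ 0.2416  0.0212 -0.9701] F [-0.4 -0.2  0.2] w 0.002 gf 0.0
offset units [-1.1461 -0.0297  0.2946]
[-0.23  0.31  2.13  0.17  0.47 -1.97]
```

arm_command([
  {"dr": [0,0,0],"offset": [-0.08,-0.002,0.021],"hand": -1},
  {"dr": [0,0,0],"offset": [-0.065,-0.002,0.017],"hand": -1},
  {"dr": [0,0,0],"offset": [-0.065,-0.002,0.017],"hand": -1},
  {"dr": [0,0,0],"offset": [-0.065,-0.002,0.017],"hand": -1},
  {"dr": [0,0,0],"offset": [-0.065,-0.002,0.017],"hand": -1},
  {"dr": [0,0,0],"offset": [-0.065,-0.002,0.017],"hand": -1},
  {"dr": [0,0,0],"offset": [-0.065,-0.002,0.017],"hand": -1},
  {"dr": [0,0,0],"offset": [-0.065,-0.002,0.017],"hand": -1},
])

```text
time_s: 16.7
eef_pos: [504.9, 39.0, 41.6]
ee_rot: [0.122, -0.018, 0.992, 0.009]
force: [-1.6, 0.5, 1.4]
grip_width: -0.001
grip_force: 0.8
```

```bash
python3 - <<'E'
from h import *
go([590,41.5,42]); print(ctrl.sense()['joints'].round(2))
E
```

```text
t 16.7 eef [504.9  39.   41.6] yaw -177.96 tilt [ 0.241   0.0218 -0.9703] F [-1.6  0.5  1.4] w -0.001 gf 0.8372203563340008
offset units [-0.6892 -0.0064  0.1682]
[-0.19  0.42  1.95  0.13  0.54 -1.9 ]
```

arm_command([
  {"dr": [0,0,0],"offset": [-0.081,-0.001,0.02],"hand": -1},
  {"dr": [0,0,0],"offset": [-0.081,-0.001,0.02],"hand": -1},
  {"dr": [0,0,0],"offset": [-0.081,-0.001,0.02],"hand": -1},
  {"dr": [0,0,0],"offset": [-0.081,-0.001,0.02],"hand": -1},
  {"dr": [0,0,0],"offset": [-0.081,-0.001,0.02],"hand": -1},
  {"dr": [0,0,0],"offset": [-0.081,-0.001,0.02],"hand": -1},
  {"dr": [0,0,0],"offset": [-0.07,-0.001,0.017],"hand": -1},
  {"dr": [0,0,0],"offset": [-0.04,-0.001,0.01],"hand": -1},
])

```text
time_s: 17.5
eef_pos: [578.8, 40.8, 41.9]
ee_rot: [0.122, -0.018, 0.992, 0.009]
force: [-2.6, -0.5, 0.5]
grip_width: 0.001
grip_force: 0.8
```

```bash
python3 - <<'E'
from h import *
go([575,41,42]); print(ctrl.sense()['joints'].round(2))
E
```

```text
t 17.5 eef [578.8  40.8  41.9] yaw -177.96 tilt [ 0.2416  0.0217 -0.9701] F [-2.6 -0.5  0.5] w 0.001 gf 0.8345612429548055
offset units [ 0.0307  0.0027 -0.0087]
[-0.16  0.54  1.73  0.1   0.63 -1.84]
```

arm_command([
  {"dr": [0,0,0],"offset": [0.05,0,-0.012],"hand": -1},
  {"dr": [0,-0.12,0],"offset": [0.01,0,0.03],"hand": -1},
  {"dr": [0,-0.12,0],"offset": [0.01,0,0.03],"hand": -1},
  {"dr": [0,-0.12,0],"offset": [0.015,0,0.03],"hand": -1},
  {"dr": [0,0,0],"offset": [0,0,0],"hand": -1},
  {"dr": [0,0,0],"offset": [0,0,0],"hand": -1},
])

```text
time_s: 18.1
eef_pos: [572.5, 43.3, 32.3]
ee_rot: [0.244, -0.019, 0.969, 0.016]
force: [-0.5, -0.5, 0.1]
grip_width: 0.001
grip_force: 0.0
```

```bash
python3 - <<'E'
from h import *
go([654,43,30]); print(ctrl.sense()['joints'].round(2))
E
```

```text
t 18.1 eef [572.5  43.3  32.3] yaw -178.09 tilt [ 0.4727  0.0401 -0.8803] F [-0.5 -0.5  0.1] w 0.001 gf 0.0
offset units [-0.5888 -0.0333  0.3376]
[-0.19  0.5   1.94  0.53  0.26 -2.28]
```

arm_command([
  {"dr": [0,0,0],"offset": [-0.05,-0.003,0.028],"hand": -1},
  {"dr": [0,0,0],"offset": [-0.072,-0.004,0.041],"hand": -1},
  {"dr": [0,0,0],"offset": [-0.072,-0.004,0.041],"hand": -1},
  {"dr": [0,0,0],"offset": [-0.072,-0.004,0.041],"hand": -1},
  {"dr": [0,0,0],"offset": [-0.072,-0.004,0.041],"hand": -1},
  {"dr": [0,0,0],"offset": [-0.072,-0.004,0.041],"hand": -1},
  {"dr": [0,0,0],"offset": [-0.072,-0.004,0.041],"hand": -1},
  {"dr": [0,0,0],"offset": [-0.05,-0.003,0.028],"hand": -1},
])

```text
time_s: 18.9
eef_pos: [646.8, 43.1, 30.2]
ee_rot: [0.245, -0.019, 0.969, 0.016]
force: [-0.9, 1.0, 0.2]
grip_width: 0.001
grip_force: 0.9
```

```bash
python3 - <<'E'
from h import *
go([680,43.5,31]); print(ctrl.sense()['joints'].round(2))
E
```

```text
t 18.9 eef [646.8  43.1  30.2] yaw -178.08 tilt [ 0.4735  0.0403 -0.8799] F [-0.9  1.   0.2] w 0.001 gf 0.8979930134955794
offset units [-0.2465 -0.0094  0.1247]
[-0.16  0.62  1.72  0.35  0.34 -2.08]
```

arm_command([
  {"dr": [0,0,0],"offset": [-0.037,-0.001,0.019],"hand": -1},
  {"dr": [0,0,0],"offset": [-0.037,-0.001,0.019],"hand": -1},
  {"dr": [0,0,0],"offset": [-0.037,-0.001,0.019],"hand": -1},
  {"dr": [0,0,0],"offset": [-0.022,-0.001,0.011],"hand": -1},
])

```text
time_s: 19.3
eef_pos: [663.7, 43.6, 30.1]
ee_rot: [0.244, -0.019, 0.969, 0.016]
force: [-6.3, -1.2, 1.5]
grip_width: 0.001
grip_force: 2.9
```

arm_command([
  {"dr": [0,0,0],"offset": [-0.022,-0.001,0.011],"hand": -1},
  {"dr": [0,0,0],"offset": [-0.022,-0.001,0.011],"hand": -1},
])

```text
time_s: 19.5
eef_pos: [669.1, 43.6, 30.2]
ee_rot: [0.243, -0.019, 0.97, 0.016]
force: [-5.0, -1.3, 1.4]
grip_width: 0.003
grip_force: 2.7
```

arm_command([
  {"dr": [0,0,0],"offset": [-0.022,-0.001,0.011],"hand": -1},
  {"dr": [0,0,0],"offset": [0,0,0],"hand": -1},
])

```text
time_s: 19.7
eef_pos: [672.8, 43.6, 30.6]
ee_rot: [0.244, -0.019, 0.969, 0.016]
force: [-1.2, -0.7, -1.5]
grip_width: 0.0
grip_force: 0.6
```

arm_command([
  {"dr": [0,0,0],"offset": [-0.022,-0.001,0.011],"hand": -1},
  {"dr": [0,0,0],"offset": [-0.015,0,0.007],"hand": -1},
  {"dr": [0,0,0],"offset": [0,0,0],"hand": -1},
])

```text
time_s: 20.0
eef_pos: [678.4, 43.5, 31.6]
ee_rot: [0.245, -0.019, 0.969, 0.016]
force: [0.3, -0.2, -0.3]
grip_width: 0.001
grip_force: 0.0
```

arm_command([
  {"dr": [0,0,0],"offset": [-0.015,0,0.007],"hand": -1},
  {"dr": [0,0,0],"offset": [-0.015,0,0.007],"hand": -1},
  {"dr": [0,0,0],"offset": [0,0,0],"hand": -1},
])

```text
time_s: 20.3
eef_pos: [681.2, 43.8, 31.3]
ee_rot: [0.244, -0.019, 0.969, 0.016]
force: [-7.0, -1.7, 4.6]
grip_width: -0.0
grip_force: 3.4
```

It snapped in (0 N at 678, then a hard stop at 681). Backing off and checking.

arm_command([
  {"dr": [0,0,0],"offset": [0.07,0.003,-0.04],"hand": -1},
  {"dr": [0,0,0],"offset": [0.15,0.007,-0.085],"hand": -1},
  {"dr": [0,0,0],"offset": [0.2,0.01,-0.115],"hand": -1},
  {"dr": [0,0,0],"offset": [0.2,0.01,-0.115],"hand": -1},
  {"dr": [0,0,0],"offset": [0.2,0.01,-0.115],"hand": -1},
  {"dr": [0,0,0],"offset": [0.1,0.005,-0.055],"hand": -1},
  {"dr": [0,0,0],"offset": [0,0,0],"hand": -1},
  {"dr": [0,0,0],"offset": [0,0,0],"hand": -1},
])

```text
time_s: 21.1
eef_pos: [555.4, 43.2, 34.9]
ee_rot: [0.245, -0.019, 0.969, 0.016]
force: [0.9, -0.7, -1.1]
grip_width: 0.002
grip_force: 0.0
```

```bash
python3 - <<'E'
from h import *
go([540,43.5,31])
im,i=snap('top'); cv2.imwrite('pics/t3.png',cv2.resize(im[60:210,230:430],(800,600),interpolation=cv2.INTER_CUBIC)[:,:,::-1])
E
```

```text
t 21.1 eef [555.4  43.2  34.9] yaw -178.08 tilt [ 0.4747  0.0401 -0.8792] F [ 0.9 -0.7 -1.1] w 0.002 gf 0.0
offset units [ 0.1284  0.0077 -0.0322]
```

View pics/t3.png

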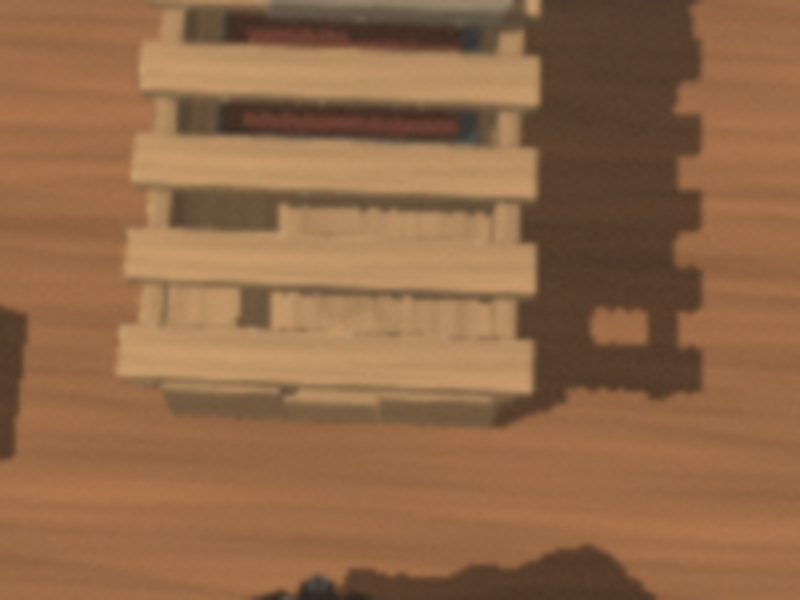

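The drawer front now sits tucked beneath the shelf's front slat (crop row ~395), the arm is clear, and the force trace shows the snap plus end stop. Handing in.

```bash
python3 - <<'E'
from h import *
print(ctrl.finish_job())
E
```

```text
the job is handed in; nothing more can be done
None
```

The torch is in its cradle with the lens to the back, the drawer is shut in its catch and the job is handed in; the torch was last seen seated before the push, and no verdict came back.

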